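# Screw the cap onto a steel canister without crossing the thread

### The arm

A 7-joint arm with a two-finger parallel gripper is mounted at the origin on the work surface. World frame = base frame: x ahead of the robot, y to its left, z up, the work surface at z = 0. Lengths are in m, angles in rad, forces in N, time in s.
With the tool pointing down it reaches from about 0.425 to 1.025 m from the base axis. Payload 9.4 kg.
Tool frame: the origin (TCP) lies on the mounting face of the last link; the fingertips stand tip_extent ahead of it and the grasp point (between the pads) lies 155 mm ahead of it (tip_extent is the distance from the TCP to the fingertips, in m); z points along the fingers, y is the line along which they close (so a half turn about z gives the same grasp; the last joint's range is limited). The gripper opens to 85 mm and grips with 20 to 120 N. Pads are 22 mm wide; open, the fingers measure 114 mm over their backs; the gripper's body (76 mm by 85 mm) begins 54 mm behind the grasp point. The pads swing forward as they close: fully open they stand 13 mm farther back than shut.
Start: joints at [1.222, 0.599, -0.003, 1.599, 0.002, 0.943, -0.08], TCP at [0.195, -0.698, 0.405] pointing down, gripper open.
Joint ranges: [-2.57, 2.57], [-0.35, 1.97], [-1.29, 1.29], [0.11, 2.56], [-1.05, 4.19], [0.11, 1.86], [-2.63, 2.63]. Speed limits (rad/s): [2.22, 2.22, 3.01, 3.01, 3.14, 3.14, 3.14].

### API

Orientations are given as a unit quaternion [x, y, z, w].
In Python, from cell import * gives the robot as it stands.
- The arm moves only by the tool arm_command, never from a script. Its argument "series" is one flat list of numbers, 7 for each row, row after row: the closure in counts, from 0 (fully open) to 255 (shut), then the shift along the tool's x, y, z in m, then the turn, a rotation vector about the tool's x, y, z in degrees. A call has 1 to 8 rows; each row is the pose to reach, as a shift and turn from the pose commanded when the call began, along the tool's axes at that moment; what a row does not reach only later rows make up. A row lasts 1/12 s, in which the tool goes at most 41.7 mm and 7.16 degrees, less where a joint would pass 70% of its speed; a pose out of reach is approached as far as the arm can. A call with a gripper value outside its range is refused whole. The fingers move at their own pace and stop on an object; the grip force is fixed at half the most. Time passes only in rows, so rows that repeat a pose let the fingers close. It gives the time, the measured TCP pose, the force, the opening and the grip force at its end, in the units of the state.
- read_state(): the state, without advancing time (a new reading comes with each control period).
- camera(name): name is "scene" or "side" or "wrist"; returns the picture (420x560x3 uint8, red, green, blue); there is no depth.
- camera_params(name): a dict with "mtx" (3x3 intrinsics, pixels), "origin" and "orientation" of the camera in the world. Camera axes: x right, y down, z forward; pixel columns grow to the right and rows downward; lengths in m; the calibration is good to about 2 mm. A picture is of the moment at which its call begins: read the wrist's pose just before it. camera_params takes no time and is no camera call; for the wrist camera it gives the pose at the moment of the call.
- job_done(): hands the job in; it is judged then, once.
Trained networks look in the newest picture that a camera, given by its name, has taken for a name from the list of things; names that differ only in an ending like _2 or _b are one class to them, and where a whole thing is asked for, a point or a joint stands for the part that bears it (a point fixed in the world has none). Each returns a list of dicts, best first, with "p" (0 to 1); they miss things now and then, are a little off and sometimes report something else, mostly with a low value. They report only what shows in the picture. A call takes as long as a camera call. They do not tell look-alikes from the thing itself.
- boxes_of(target, camera): "centre" ([x, y, z] in m, in the coordinates of the camera as it stood for that picture, good to about 4 mm: the middle of the surface that is visible of it).
- regions_of(target, camera): "mask" (420x560 bool, what is visible of it).
The state is a dict: "time_s": time; "qpos": joint angles; "dq": joint speeds; "joint_torque": joint torques, N m; "ee_pos": TCP position; "eef_rot": TCP orientation; "wrist_force": force on the tool from outside, world axes, zero at the start; "ft_torque": the same for the moment, N m; "finger_gap": finger opening in m; "gripper_force": force on a finger pad.
Only numpy, scipy, OpenCV 4.12 (cv2) and the standard library are available. Lean on these libraries where they do the work, as an engineer would, in place of code of your own. Each camera call takes 0.05 s, during which the arm holds its last target. There are 200 camera calls.

### The job

Take the steel screw cap out of the blue tray, set it on the neck of the canister in the sprung stand and screw it clockwise until it is fully home, then let go. Start the thread gently, pressing only lightly: if it binds while the cap still sits high the thread is crossed, so stop at once, turn back anticlockwise until the cap drops in, and start again; never force it, so that the canister is not wrenched round in its soft mount. Leave the bottle, the vial and the carton where they stand.

Things in the scene. Friction and masses are not known exactly. Their poses are not given: they have to be found in the camera images.
- cap: Loose steel screw cap, 120 to 180 g, like a lid: skirt 70 mm outside diameter, flat top 32.5 mm above the skirt's lower rim, and on it an upright black grip bar 50 mm long (cap x), 14 mm wide (cap y), 30 mm high (top 62.5 mm above the rim). Origin: centre of the lower rim; z up. It stands upright in the tray, its rim on the 4 mm floor.
- grip (a point): A point of the cap: on its axis inside the grip bar, 54.5 mm above the lower rim, 8 mm below the bar's top. Axes as the cap's.
- pins (a point): A point of the cap: on its axis, 3 mm above the lower rim, level with three inward pins 5 mm thick, 120 degrees apart, reaching in to a radius of 26 mm. They ride in the canister's thread. The cap has no other thread, so it may be set on at any yaw.
- seat (a point): On the canister's upright axis, 87.5 mm above the counter at rest: where the cap's lower rim lies when home. z up; its yaw tells nothing of the thread. Rim height above it: 14.5 mm with the pins lying on top of the threads, not engaged (18.5 if on the small stop teeth there); 5 mm when the pins have dropped into the gaps between threads; 0 home. Canister floats on springs, 1 N/mm, 9 mm either way.
- neck_top (a point): Centre of the neck's top, 25.5 mm above seat. The neck is 48 mm thick, its top 9 mm taper to 36 mm to centre the cap (2 mm play all round). Three like threads, starts at unknown angle, 34 degree gaps between. Pins on top: clockwise jams at the stop teeth within 80 degrees (crossed); anticlockwise, at most 105 degrees, leads to the gaps, where a lightly pressed cap drops 9.5 mm.
- can (a joint): Twist of the canister in its soft mount, rad, anticlockwise positive, 0 at rest, 2 N m per rad; beyond 0.35 either way it is wrenched. With the pins in the gaps, 64 to 87 degrees clockwise, sinking 5 mm, bring the cap home to a hard stop (last 10 degrees level); anticlockwise also ends at a hard stop. A stop shows as torque growing with the turn; free turning takes below about 0.1 N m.
- stand: Fixed stand of the canister: grey plate 130 x 130 x 12 mm with a black rubber collar 116 mm in diameter, 52 mm high in all, in which the 92 mm thick canister floats. Origin: centre of the underside, on the canister's axis.
- tray: Fixed blue tray 130 x 130 mm, 22 mm high, walls and floor 4 mm, that holds the cap. Origin: centre of the underside.
- saline: Bystander: clear bottle 60 mm in diameter, 120 mm high; origin at the centre of its foot.
- vial: Bystander: small glass vial 26 mm in diameter, 50 mm high; origin at the centre of its foot.
- carton: Bystander: paper carton 45 x 90 x 40 mm; origin at the centre of its underside.
Mind the look-alikes: they are no part of the job. Leave any brown look-alike of the cap alone.

How it is judged:
On the way, in this order (a step that is already met when the one before it is completed fails the run):
1. the cap is lifted out of the tray (height (world z) of cap above 0.05 m), for 0.2 s.
2. the cap stands on the neck, not yet home (horizontal distance between cap and seat below 0.004 m and z of cap in the frame of seat between 0.003 and 0.021 m), for 0.2 s.
At the end, for the whole second after the job is handed in: The cap is screwed fully home on the canister: its rim within 1.8 mm of the home level, within 3.5 mm of the axis, tilted less than 4 degrees, at rest and let go, with the canister's twist back within 0.1 rad of rest (z of cap in the frame of seat below 0.0018 m and horizontal distance between cap and seat below 0.0035 m and angle between cap's own z axis and vertical below 0.07 rad and linear speed of cap below 0.02 m/s and value of joint can between -0.1 and 0.1 rad); the robot touches nothing.
It fails at once if the thread is forced: the canister is wrenched more than 0.35 rad round in its mount (value of joint can above 0.35 rad or value of joint can below -0.35 rad).
It fails at once if the cap is pressed on the canister with more than 35 N (contact force between cap and stand above 35 N).
It fails at once if a bystander is pushed more than 30 mm (distance of any of saline, vial, carton from where it was at the start of the episode above 0.03 m).
It also fails if it takes over 72 s, if anything falls off the work surface, if the arm or the gripper's body presses on something with over 40 N, if the wrist force passes 120 N, or if a joint passes its speed limit or range.

## Working session

There is one attempt and no reset: what is moved stays moved. The work goes in short steps, Python scripts to look and compute and a tool call to move; the robot and the scene stay as the last step left them, time stands still between calls to the robot, and variables do not carry over. Pictures are saved under pics/ and viewed, at most 10 in all, crops included, and the job is handed in when it is done.

Besides the shell and the picture viewer there is one more tool, called after ">>>" as name(argument=value, ...) on one line, values as JSON. arm_command: Moves the arm, as the interface text tells. Its arguments: {"type":"object","properties":{"series":{"type":"array","items":{"type":"number"}}},"required":["series"]}

```bash
mkdir -p pics; cat > h.py <<'E'
from cell import *
import numpy as np, cv2
from scipy.spatial.transform import Rotation as R
def cam(n):
    p=camera_params(n); im=camera(n); return im,p
def w(p,c): return R.from_quat(p['orientation']).apply(c)+np.array(p['origin']) if np.size(p['orientation'])==4 else np.array(p['orientation'])@c+np.array(p['origin'])
def ray(p,u,v,z):
    d=np.linalg.inv(p['mtx'])@[u,v,1]; o=np.array(p['origin']); d=w(p,d)-o; return o+d*(z-o[2])/d[2]
E
python3 - <<'E'
from h import *
s=read_state(); print({k:np.round(v,3) for k,v in s.items()})
ims=[]
for n in ("scene","side"):
    im,p=cam(n); ims.append(im)
    print(n,np.round(p['origin'],3))
    for t in ("cap","stand","tray","saline","vial","carton"):
        for b in boxes_of(t,n)[:3]: print(n,t,round(b['p'],2),np.round(w(p,np.array(b['centre'])),3), np.round((lambda q:q[:2]/q[2])(p['mtx']@np.array(b['centre']))))
cv2.imwrite('pics/a.png',cv2.resize(np.hstack(ims),(800,300))[:,:,::-1])
E
```

```text
{'time_s': np.float64(0.0), 'qpos': array([ 1.222,  0.6  , -0.003,  1.6  ,  0.002,  0.943, -0.08 ]), 'dq': array([ 0.   , -0.001, -0.001,  0.001,  0.001,  0.001,  0.   ]), 'joint_torque': array([-1.0000e-03, -7.7646e+01,  1.5640e+00, -2.5802e+01,  1.2000e-02,
        9.0000e-03, -0.0000e+00]), 'ee_pos': array([ 0.195, -0.698,  0.404]), 'eef_rot': array([ 0.991,  0.136, -0.   , -0.001]), 'wrist_force': array([-0.43 , -0.143,  0.792]), 'ft_torque': array([-0.016, -0.015, -0.008]), 'gripper_force': np.float64(0.0), 'finger_gap': np.float64(0.086)}
scene [ 0.834 -0.43   0.809]
scene cap 0.88 [ 0.434 -0.048  0.032] [230. 179.]
scene cap 0.84 [ 0.493 -0.203  0.036] [202. 247.]
scene cap 0.8 [ 0.474 -0.367  0.033] [132. 310.]
scene stand 0.74 [0.512 0.131 0.057] [310. 135.]
scene tray 0.74 [ 0.509 -0.216  0.006] [206. 263.]
scene saline 0.98 [0.742 0.017 0.079] [379. 222.]
scene saline 0.58 [0.505 0.144 0.087] [312. 121.]
scene vial 0.7 [ 0.517 -0.019  0.038] [270. 188.]
scene carton 0.56 [0.792 0.157 0.037] [431. 197.]
side [ 0.309 -0.538  0.591]
side cap 0.97 [ 0.331 -0.174  0.035] [185. 339.]
side cap 0.89 [ 0.423 -0.052  0.036] [211. 264.]
side cap 0.61 [ 0.456 -0.36   0.037] [318. 404.]
side stand 0.67 [0.475 0.125 0.052] [201. 196.]
side saline 0.56 [0.722 0.017 0.066] [325. 181.]
side vial 0.77 [ 0.506 -0.021  0.036] [244. 237.]
side carton 0.62 [0.474 0.124 0.05 ] [201. 196.]
side carton 0.58 [0.774 0.167 0.043] [308. 150.]
```

View pics/a.png

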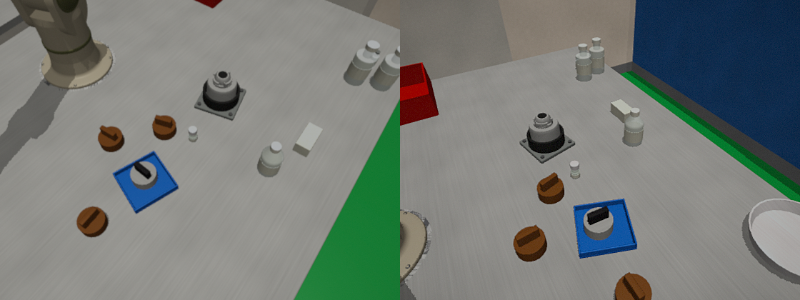

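The steel cap sits in the blue tray (scene ~(202,247)). The others are brown decoys. The canister is at ~(310,130), with the vial between them at ~(270,188). I'm moving towards the tray.

>>> arm_command(series=[0,0.03,-0.03,0,0,0,0,0,0.06,-0.056,0,0,0,0,0,0.09,-0.085,0,0,0,0,0,0.12,-0.113,0,0,0,0,0,0.15,-0.14,0,0,0,0,0,0.18,-0.17,0,0,0,0,0,0.21,-0.198,0,0,0,0,0,0.24,-0.226,0,0,0,0])

```text
time_s: 1.37
ee_pos: [0.3658, -0.4144, 0.405]
eef_rot: [0.991, 0.135, 0.0, 0.0]
wrist_force: [0.9, -0.6, -0.5]
finger_gap: 0.0854
gripper_force: 0.0
```

>>> arm_command(series=[0,0.03,-0.03,0,0,0,0,0,0.06,-0.056,0,0,0,0,0,0.09,-0.085,0,0,0,0,0,0.12,-0.113,0,0,0,0,0,0.14,-0.14,0,0,0,0,0,0.14,-0.14,0,0,0,0,0,0.14,-0.14,0,0,0,0])

```text
time_s: 1.95
ee_pos: [0.4633, -0.2419, 0.4049]
eef_rot: [0.99, 0.138, 0.0, -0.0]
wrist_force: [-1.2, -1.1, 0.3]
finger_gap: 0.0852
gripper_force: 0.0
```

```bash
python3 - <<'E'
from h import *
s=read_state(); print(s['time_s'],np.round(s['ee_pos'],4),np.round(s['eef_rot'],3),np.round(s['qpos'],2))
im,p=cam("wrist"); print(np.round(p['origin'],3),np.round(R.from_quat(p['orientation']).as_matrix(),2))
for t in ("cap","grip","tray","stand","vial"):
    for b in boxes_of(t,"wrist")[:3]: print(t,round(b['p'],2),np.round(w(p,np.array(b['centre'])),3), np.round((lambda q:q[:2]/q[2])(p['mtx']@np.array(b['centre']))))
cv2.imwrite('pics/b.png',im[:,:,::-1])
E
```

```text
1.95 [ 0.4633 -0.2419  0.4049] [ 0.99   0.138  0.    -0.   ] [ 0.42  0.36 -0.06  2.06  0.03  0.73 -0.95]
[ 0.542 -0.22   0.373] [[ 0.27 -0.91 -0.3 ]
 [-0.96 -0.26 -0.08]
 [-0.    0.31 -0.95]]
cap 0.94 [ 0.487 -0.202  0.035] [241. 141.]
cap 0.94 [ 0.431 -0.052  0.029] [ 84. 153.]
cap 0.64 [ 0.342 -0.17   0.027] [183. 257.]
grip 0.82 [ 0.345 -0.171  0.026] [184. 254.]
grip 0.74 [ 0.487 -0.194  0.032] [233. 139.]
grip 0.74 [ 0.435 -0.053  0.03 ] [ 85. 150.]
tray 0.69 [ 0.509 -0.206  0.001] [252. 118.]
vial 0.94 [ 0.513 -0.02   0.047] [47. 58.]
```

View pics/b.png

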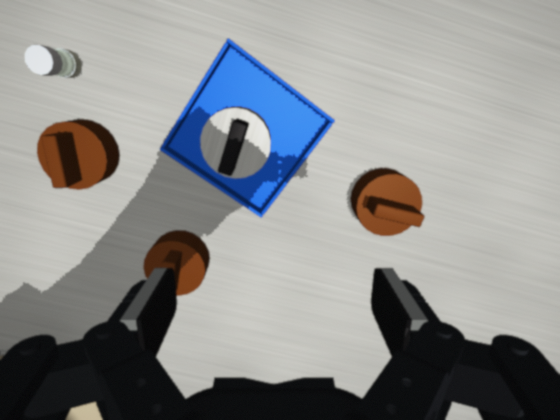

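The wrist view shows the steel cap in the tray at (236,143), with its bar running roughly along world x. I'll get closer, turn about 14° and measure again.

>>> arm_command(series=[0,0.015,-0.015,0.03,0,0,5,0,0.025,-0.025,0.06,0,0,10,0,0.0365,-0.033,0.09,0,0,14,0,0.0365,-0.033,0.1,0,0,14,0,0.0365,-0.033,0.1,0,0,14,0,0.0365,-0.033,0.1,0,0,14])

```text
time_s: 2.75
ee_pos: [0.4883, -0.2033, 0.3048]
eef_rot: [1.0, 0.014, -0.001, 0.0]
wrist_force: [-0.4, 0.2, 1.1]
finger_gap: 0.0856
gripper_force: 0.0
```

```bash
python3 - <<'E'
from h import *
s=read_state(); print(s['time_s'],np.round(s['ee_pos'],4),np.round(R.from_quat(s['eef_rot']).as_matrix(),3),np.round(s['qpos'],2))
im,p=cam("wrist")
for t in ("cap","grip"):
    for b in boxes_of(t,"wrist")[:2]: print(t,round(b['p'],2),np.round(w(p,np.array(b['centre'])),3), np.round((lambda q:q[:2]/q[2])(p['mtx']@np.array(b['centre']))))
    r=regions_of(t,"wrist")
    for q in r[:2]:
        m=q['mask'].astype(np.uint8); print(t,q['p'],m.sum(),cv2.minAreaRect(np.argwhere(m)[:,::-1].astype(np.float32)))
# expected pixel of grip with tool axis
M=R.from_quat(p['orientation']); 
for z in (.0665,.0365): 
    c=M.inv().apply(np.array([*s['ee_pos'][:2],z])-p['origin']); q=p['mtx']@c; print('axis px',z,q[:2]/q[2])
cv2.imwrite('pics/c.png',im[:,:,::-1])
E
```

```text
2.75 [ 0.4883 -0.2033  0.3048] [[ 1.     0.028 -0.001]
 [ 0.028 -1.    -0.   ]
 [-0.001  0.    -1.   ]] [ 0.28  0.51  0.01  2.14 -0.01  0.49 -1.25]
cap 0.91 [ 0.435 -0.052  0.029] [ 82. 261.]
cap 0.9 [ 0.351 -0.165  0.031] [225. 353.]
cap 0.98 7026 ((264.3506774902344, 207.0570068359375), (93.49307250976562, 93.43038940429688), 57.80426788330078)
cap 0.93 8234 ((483.054931640625, 231.58865356445312), (95.10494995117188, 117.4175796508789), 76.6512680053711)
grip 0.98 [ 0.436 -0.056  0.025] [ 89. 258.]
grip 0.92 [ 0.469 -0.362  0.031] [479. 233.]
grip 0.93 8230 ((483.4866638183594, 231.39923095703125), (95.2862548828125, 117.62644958496094), 77.24246978759766)
grip 0.91 4106 ((223.64956665039062, 352.76239013671875), (65.5188980102539, 80.53162384033203), 80.6900634765625)
axis px 0.0665 [272.75645016 221.60709342]
axis px 0.0365 [272.87445567 206.48345642]
```

View pics/c.png

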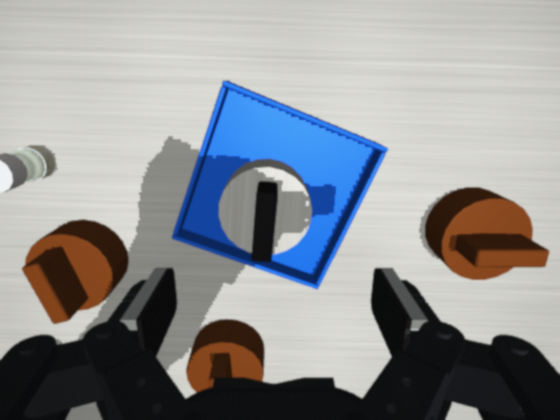

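```bash
python3 - <<'E'
from h import *
s=read_state();im,p=cam("wrist")
T=R.from_quat(s['eef_rot'])
g=im.max(2); 
lab=cv2.connectedComponentsWithStats(((g<45)).astype(np.uint8)[165:275,215:320]); 
i=1+np.argmax(lab[2][1:,4]); m=(lab[1]==i); pts=np.argwhere(m)[:,::-1]+[215,165]
print(cv2.minAreaRect(pts.astype(np.float32)),len(pts))
for v in range(pts[:,1].min(),pts[:,1].max()+1,6):
    r=pts[pts[:,1]==v][:,0]; print(v,r.min(),r.max(),im[v,(r.min()+r.max())//2])
# disc: predicted outline for top disc, fit by hand centre
for (u,v) in ((265.5,211),(264.5,209)): 
    q=ray(p,u,v,.0365); print('disc',q,T.inv().apply(q-s['ee_pos']))
for (u,v) in ((218,211),(313,211),(265,256)): print(ray(p,u,v,.0365))
top=[ray(p,*a,.0665) for a in cv2.boxPoints(cv2.minAreaRect(pts.astype(np.float32)))]
print(np.round([T.inv().apply(q-s['ee_pos']) for q in top],4))
E
```

```text
((264.4448547363281, 222.16207885742188), (19.515687942504883, 78.31189727783203), 4.763641834259033) 1482
183 260 266 [34 34 34]
189 258 276 [12 10 12]
195 257 276 [16 14 16]
201 257 276 [18 17 17]
207 256 275 [18 17 18]
213 256 274 [19 18 18]
219 256 274 [18 18 18]
225 255 273 [16 16 18]
231 255 273 [18 18 19]
237 254 272 [17 16 18]
243 254 272 [16 15 16]
249 253 271 [17 16 17]
255 252 270 [17 16 16]
261 259 269 [15 20 33]
disc [ 0.48544197 -0.19790938  0.0365    ] [-0.00351856 -0.005496    0.26949072]
disc [ 0.48698836 -0.19714258  0.0365    ] [-0.00195226 -0.00622126  0.2694932 ]
[ 0.48452382 -0.16281435  0.0365    ]
[ 0.48636004 -0.23300134  0.0365    ]
[ 0.44851822 -0.19821665  0.0365    ]
[[-0.0283 -0.0145  0.2394]
 [ 0.0264 -0.0093  0.2395]
 [ 0.0253  0.0029  0.2396]
 [-0.0295 -0.0013  0.2394]]
```

>>> arm_command(series=[0,-0.0035,-0.0055,0.03,0,0,5,0,-0.0035,-0.0055,0.06,0,0,5,0,-0.0035,-0.0055,0.08,0,0,5,0,-0.0035,-0.0055,0.092,0,0,5,0,-0.0035,-0.0055,0.092,0,0,5,255,-0.0035,-0.0055,0.092,0,0,5,255,-0.0035,-0.0055,0.092,0,0,5,255,-0.0035,-0.0055,0.092,0,0,5])

```text
time_s: 3.72
ee_pos: [0.4854, -0.1971, 0.2139]
eef_rot: [1.0, -0.03, 0.001, 0.0]
wrist_force: [-0.2, -0.3, -0.2]
finger_gap: 0.0515
gripper_force: 0.0
```

>>> arm_command(series=[255,0,0,0,0,0,0,255,0,0,0,0,0,0,255,0,0,0,0,0,0,255,0,0,0,0,0,0])

```text
time_s: 4.05
ee_pos: [0.4852, -0.1969, 0.2134]
eef_rot: [1.0, -0.03, 0.0, 0.0]
wrist_force: [-0.8, -0.2, 6.5]
finger_gap: 0.0129
gripper_force: 58.4
```

>>> arm_command(series=[255,0,0,-0.02,0,0,0,255,0,0,-0.05,0,0,0,255,0,0,-0.09,0,0,0,255,0,0,-0.13,0,0,0,255,0,-0.01,-0.15,0,0,0,255,0,-0.03,-0.16,0,0,0,255,0,-0.06,-0.16,0,0,0,255,0,-0.09,-0.16,0,0,0])

```text
time_s: 4.72
ee_pos: [0.4901, -0.1066, 0.3739]
eef_rot: [1.0, -0.031, 0.001, 0.0]
wrist_force: [0.1, 0.2, -1.0]
finger_gap: 0.0128
gripper_force: 59.0
```

>>> arm_command(series=[255,0,-0.03,0,0,0,0,255,0,-0.06,0,0,0,0,255,0,-0.09,0,0,0,0,255,0,-0.12,0,0,0,0,255,0,-0.14,0,0,0,0,255,0,-0.14,0,0,0,0,255,0,-0.14,0,0,0,0])

```text
time_s: 5.3
ee_pos: [0.4986, 0.0339, 0.3727]
eef_rot: [1.0, -0.028, -0.0, -0.0]
wrist_force: [0.9, 0.5, -1.0]
finger_gap: 0.013
gripper_force: 59.0
```

```bash
python3 - <<'E'
from h import *
s=read_state(); print(s['time_s'],np.round(s['ee_pos'],4),np.round(s['eef_rot'],3),s['wrist_force'],s['finger_gap'],np.round(s['qpos'],2))
ims=[]
for n in ("wrist","side","scene"):
    im,p=cam(n); ims.append(im)
    for t in ("stand","neck_top","cap"):
        for b in boxes_of(t,n)[:2]: print(n,t,round(b['p'],2),np.round(w(p,np.array(b['centre'])),3), np.round((lambda q:q[:2]/q[2])(p['mtx']@np.array(b['centre']))))
cv2.imwrite('pics/d.png',ims[0][:,:,::-1])
x=ims[2][70:210,240:400]; y=ims[1][130:270,130:290]
cv2.imwrite('pics/e.png',cv2.resize(np.hstack([x,y]),(800,350),interpolation=cv2.INTER_CUBIC)[:,:,::-1])
E
```

```text
5.3 [0.4986 0.0339 0.3727] [ 1.    -0.028 -0.    -0.   ] [ 0.92782918  0.52694347 -0.98469858] 0.013023289333951254 [-0.21  0.38  0.03  2.14 -0.02  0.62 -1.78]
wrist stand 0.56 [0.509 0.142 0.077] [139. 191.]
wrist neck_top 0.89 [0.499 0.148 0.084] [130. 206.]
wrist cap 0.9 [ 0.436 -0.044  0.029] [355. 237.]
wrist cap 0.65 [0.516 0.028 0.195] [282. 234.]
side stand 0.84 [0.469 0.122 0.043] [200. 200.]
side stand 0.17 [0.486 0.013 0.197] [218. 164.]
side neck_top 0.69 [0.476 0.132 0.084] [198. 182.]
side cap 0.98 [ 0.421 -0.05   0.037] [209. 263.]
side cap 0.89 [0.484 0.013 0.197] [217. 165.]
scene stand 0.63 [0.518 0.132 0.053] [313. 137.]
scene stand 0.3 [ 0.495 -0.204  0.005] [204. 255.]
scene neck_top 0.56 [0.504 0.142 0.091] [311. 119.]
scene cap 0.77 [ 0.436 -0.046  0.031] [231. 179.]
scene cap 0.69 [0.511 0.015 0.196] [278. 124.]
```

View pics/d.png

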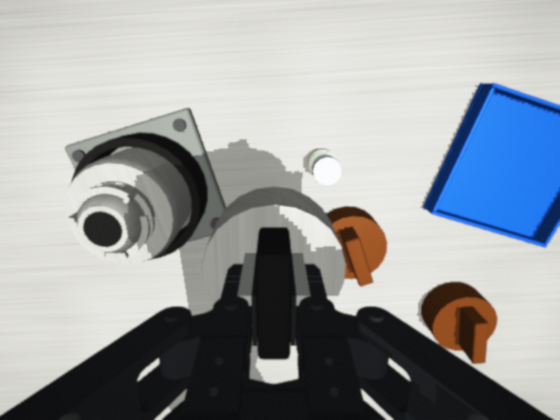

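View pics/e.png

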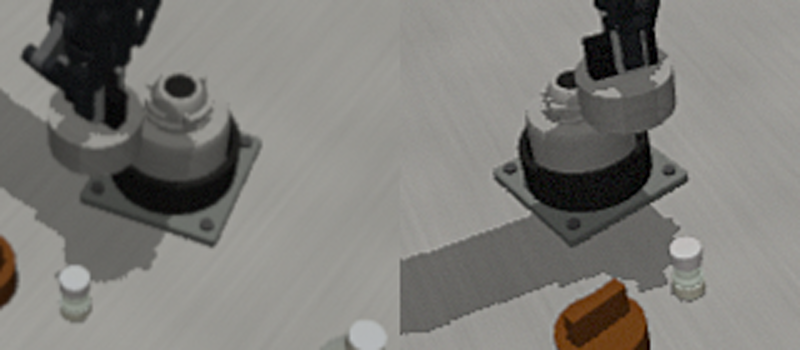

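The wrist image shows the neck's black bore at (102,229), and the cap hanging straight in the gripper. The scene picture has the bore at about (312,104).

```bash
python3 - <<'E'
from h import *
s=read_state(); T=R.from_quat(s['eef_rot']); print(T.as_matrix().round(4))
def blob(n,x0,x1,y0,y1,th):
    im,p=cam(n); m=(im.max(2)<th).astype(np.uint8)[y0:y1,x0:x1]
    L=cv2.connectedComponentsWithStats(m); 
    for i in range(1,L[0]):
        if L[2][i,4]>40:
            c=cv2.findContours((L[1]==i).astype(np.uint8),0,1)[0][0]; e=cv2.fitEllipse(c); u,v=e[0][0]+x0,e[0][1]+y0
            print(n,L[2][i],np.round((u,v)),np.round(e[1],1),ray(p,u,v,.113).round(4),T.inv().apply(ray(p,u,v,.113)-s['ee_pos']).round(4))
    return p
p=blob("wrist",70,130,200,260,50)
blob("scene",297,327,94,116,50)
# disc scale
o=np.array(p['origin']);print(o.round(3),np.linalg.norm(o-[.5,.15,.113]),p['mtx'][0,0])
# cap held: check vs grip px
for z in (.1884+.0475,.2179-.0125+.0):
    c=R.from_quat(p['orientation']).inv().apply(np.array([*s['ee_pos'][:2],s['ee_pos'][2]-.147])-o);q=p['mtx']@c;print('bar top px',q[:2]/q[2])
E
```

```text
[[ 0.9982 -0.0601  0.    ]
 [-0.0601 -0.9982 -0.    ]
 [ 0.      0.     -1.    ]]
wrist [ 13  14  36  32 881] [101. 230.] [29.5 36.1] [0.4921 0.1577 0.113 ] [-0.0143 -0.1245  0.2597]
scene [ 9  7 12  8 74] [311. 104.] [ 7.2 11. ] [0.491  0.1598 0.113 ] [-0.0155 -0.1265  0.2597]
[0.58  0.027 0.34 ] 0.2707911375352687 341.10218201235176
bar top px [272.25904217 307.51829205]
bar top px [272.25904217 307.51829205]
```

>>> arm_command(series=[255,-0.002,-0.016,0,0,0,-7,255,-0.004,-0.032,0,0,0,-14,255,-0.006,-0.048,0,0,0,-21,255,-0.008,-0.064,0,0,0,-28,255,-0.01,-0.08,0,0,0,-35,255,-0.012,-0.096,0,0,0,-42,255,-0.014,-0.112,0,0,0,-49,255,-0.0145,-0.125,0,0,0,-56])

```text
time_s: 6.67
ee_pos: [0.4915, 0.1597, 0.3727]
eef_rot: [0.895, 0.446, 0.0, -0.0]
wrist_force: [-0.7, -0.2, -1.1]
finger_gap: 0.013
gripper_force: 58.9
```

>>> arm_command(series=[255,0,0,0,0,0,-7,255,0,0,0,0,0,-14,255,0,0,0,0,0,-21,255,0,0,0,0,0,-28,255,0,0,0,0,0,-35,255,0,0,0,0,0,-42,255,0,0,0,0,0,-49,255,0,0,0,0,0,-56])

```text
time_s: 7.33
ee_pos: [0.4918, 0.1584, 0.3727]
eef_rot: [0.581, 0.814, -0.0, 0.0]
wrist_force: [1.0, 0.1, -1.8]
finger_gap: 0.0128
gripper_force: 58.9
```

>>> arm_command(series=[255,0,0,0,0,0,-7,255,0,0,0,0,0,-14,255,0,0,0,0,0,-21,255,0,0,0,0,0,-28,255,0,0,0,0,0,-36,255,0,0,0,0,0,-36,255,0,0,0,0,0,-36])

```text
time_s: 7.92
ee_pos: [0.4919, 0.1581, 0.3725]
eef_rot: [0.306, 0.952, 0.0, -0.0]
wrist_force: [-0.4, -0.3, -2.1]
finger_gap: 0.0129
gripper_force: 58.9
```

```bash
cat > st.py <<'E'
from h import *
s=read_state(); T=R.from_quat(s['eef_rot'])
print(s['time_s'],np.round(s['ee_pos'],4),'rim',round(s['ee_pos'][2]-.2094-.0875,4),'yaw',np.degrees(np.arctan2(*T.as_matrix()[1::-1,0])).round(1),'F',np.round(s['wrist_force'],1),'M',np.round(s['ft_torque'],2),round(s['finger_gap'],4),'q7',round(s['qpos'][6],2))
E
python3 - <<'E'
from st import *
print(T.inv().apply([.4917-s['ee_pos'][0],.158-s['ee_pos'][1],0]).round(4),T.as_matrix().round(3))
ims=[]
for n in ("side","wrist"):
    im,p=cam(n); ims.append(im)
ims[0]=cv2.resize(ims[0][70:250,100:340],(560,420),interpolation=cv2.INTER_CUBIC)
cv2.imwrite('pics/f.png',cv2.resize(np.hstack(ims),(800,300))[:,:,::-1])
E
```

```text
7.9167 [0.4919 0.1581 0.3725] rim 0.0756 yaw 144.4 F [-0.4 -0.3 -2.1] M [-0.   -0.01 -0.  ] 0.0129 q7 0.06
[ 0.0001 -0.0002  0.    ] [[-0.813  0.582 -0.001]
 [ 0.582  0.813  0.   ]
 [ 0.001 -0.    -1.   ]]
```

View pics/f.png

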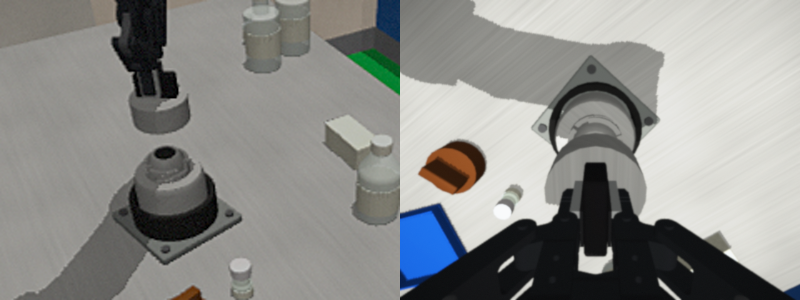

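The cap hangs centred above the neck in both views. Next I'll lower it to about 18 mm above the seat.

>>> arm_command(series=[255,0,0,0.025,0,0,0,255,0,0,0.042,0,0,0,255,0,0,0.046,0,0,0,255,0,0,0.05,0,0,0,255,0,0,0.054,0,0,0,255,0,0,0.0575,0,0,0,255,0,0,0.0575,0,0,0,255,0,0,0.0575,0,0,0])

```text
time_s: 8.68
ee_pos: [0.4919, 0.1586, 0.3155]
eef_rot: [0.304, 0.953, 0.0, 0.0]
wrist_force: [-0.5, 0.6, 0.0]
finger_gap: 0.0128
gripper_force: 59.0
```

```bash
python3 st.py
```

```text
8.6833 [0.4919 0.1586 0.3155] rim 0.0186 yaw 144.6 F [-0.5  0.6  0. ] M [0.   0.08 0.02] 0.0128 q7 -0.03
```

>>> arm_command(series=[255,0,0,0.002,0,0,0,255,0,0,0.004,0,0,0,255,0,0,0.006,0,0,0,255,0,0,0.006,0,0,0])

```text
time_s: 9.02
ee_pos: [0.4915, 0.1587, 0.309]
eef_rot: [0.304, 0.953, 0.0, -0.0]
wrist_force: [-2.9, 1.3, 2.8]
finger_gap: 0.0129
gripper_force: 59.4
```

```bash
python3 st.py
```

```text
9.0167 [0.4915 0.1587 0.309 ] rim 0.0121 yaw 144.6 F [-2.9  1.3  2.8] M [0.49 0.66 0.03] 0.0129 q7 -0.04
```

>>> arm_command(series=[255,0.002,0,0,0,0,0,255,0.004,-0.0007,0,0,0,0,255,0.004,-0.0007,0,0,0,0])

```text
time_s: 9.27
ee_pos: [0.488, 0.1602, 0.3093]
eef_rot: [0.304, 0.953, 0.0, 0.0]
wrist_force: [-1.0, 0.1, 1.5]
finger_gap: 0.0129
gripper_force: 59.2
```

```bash
python3 st.py
```

```text
9.2667 [0.488  0.1602 0.3093] rim 0.0124 yaw 144.6 F [-1.   0.1  1.5] M [ 0.01 -0.04  0.01] 0.0129 q7 -0.05
```

>>> arm_command(series=[255,0,0,0.0015,0,0,0,255,0,0,0.003,0,0,-5,255,0,0,0.003,0,0,-10,255,0,0,0.003,0,0,-15,255,0,0,0.003,0,0,-20,255,0,0,0.003,0,0,-20])

```text
time_s: 9.77
ee_pos: [0.4882, 0.1598, 0.3059]
eef_rot: [0.132, 0.991, -0.0, -0.0]
wrist_force: [-1.5, 0.2, -1.7]
finger_gap: 0.013
gripper_force: 58.9
```

```bash
python3 st.py
```

```text
9.7667 [0.4882 0.1598 0.3059] rim 0.009 yaw 164.8 F [-1.5  0.2 -1.7] M [-0.11  0.05 -0.02] 0.013 q7 0.22
```

>>> arm_command(series=[255,0,0,0.002,0,0,0,255,0,0,0.004,0,0,0,255,0,0,0.006,0,0,0,255,0,0,0.0075,0,0,0,255,0,0,0.0075,0,0,0])

```text
time_s: 10.18
ee_pos: [0.4881, 0.1601, 0.2984]
eef_rot: [0.135, 0.991, -0.0, -0.0]
wrist_force: [-0.6, -0.7, 2.0]
finger_gap: 0.0129
gripper_force: 59.3
```

```bash
python3 st.py
```

```text
10.1833 [0.4881 0.1601 0.2984] rim 0.0015 yaw 164.5 F [-0.6 -0.7  2. ] M [-0.24 -0.05  0.02] 0.0129 q7 0.2
```

>>> arm_command(series=[255,0,0,0,0,0,5,255,0,0,0.0005,0,0,10,255,0,0,0.001,0,0,15,255,0,0,0.0015,0,0,20,255,0,0,0.002,0,0,25,255,0,0,0.002,0,0,30,255,0,0,0.002,0,0,30])

```text
time_s: 10.77
ee_pos: [0.4882, 0.1606, 0.297]
eef_rot: [0.388, 0.922, 0.0, 0.0]
wrist_force: [-0.8, -0.2, 1.2]
finger_gap: 0.013
gripper_force: 59.4
```

```bash
python3 st.py
```

```text
10.7667 [0.4882 0.1606 0.297 ] rim 0.0001 yaw 134.4 F [-0.8 -0.2  1.2] M [ 0.08  0.08 -0.02] 0.013 q7 -0.21
```

Free turning, and the cap is sinking. I'll continue clockwise.

>>> arm_command(series=[255,0,0,0.0005,0,0,5,255,0,0,0.001,0,0,10,255,0,0,0.0015,0,0,15,255,0,0,0.002,0,0,20,255,0,0,0.002,0,0,25,255,0,0,0.0025,0,0,30,255,0,0,0.0025,0,0,30])

```text
time_s: 11.35
ee_pos: [0.4881, 0.1606, 0.2942]
eef_rot: [0.612, 0.791, 0.0, 0.0]
wrist_force: [-0.8, 0.4, 1.8]
finger_gap: 0.013
gripper_force: 59.2
```

```bash
python3 st.py
```

```text
11.35 [0.4881 0.1606 0.2942] rim -0.0027 yaw 104.5 F [-0.8  0.4  1.8] M [ 0.11 -0.05 -0.01] 0.013 q7 -0.6
```

>>> arm_command(series=[255,0,0,0.0005,0,0,4,255,0,0,0.001,0,0,8,255,0,0,0.001,0,0,12,255,0,0,0.001,0,0,12])

```text
time_s: 11.68
ee_pos: [0.4887, 0.1612, 0.2936]
eef_rot: [0.69, 0.724, 0.001, 0.0]
wrist_force: [2.1, 2.9, 2.5]
finger_gap: 0.0128
gripper_force: 59.4
```

```bash
python3 st.py
```

```text
11.6833 [0.4887 0.1612 0.2936] rim -0.0033 yaw 92.7 F [2.1 2.9 2.5] M [ 0.79 -0.5   0.25] 0.0128 q7 -0.75
```

>>> arm_command(series=[255,0,0,0,0,0,2,255,0,0,0,0,0,4,255,0,0,0,0,0,4])

```text
time_s: 11.93
ee_pos: [0.4888, 0.1609, 0.2935]
eef_rot: [0.716, 0.698, 0.001, 0.0]
wrist_force: [4.0, 4.8, 2.4]
finger_gap: 0.0131
gripper_force: 59.5
```

```bash
python3 st.py
```

```text
11.9333 [0.4888 0.1609 0.2935] rim -0.0034 yaw 88.6 F [4.  4.8 2.4] M [ 1.18 -0.88  0.46] 0.0131 q7 -0.8
```

Torque grows with the turn and the cap sits low, so this is the home stop. I'll relax the twist and the press before opening.

>>> arm_command(series=[255,0,0,-0.001,0,0,-4,255,0,0,-0.002,0,0,-8,255,0,0,-0.003,0,0,-12,255,0,0,-0.004,0,0,-12,255,0,0,-0.004,0,0,-12])

```text
time_s: 12.35
ee_pos: [0.4882, 0.1601, 0.2971]
eef_rot: [0.64, 0.769, 0.0, -0.0]
wrist_force: [1.6, 3.9, -1.3]
finger_gap: 0.013
gripper_force: 58.9
```

```bash
python3 st.py
```

```text
12.35 [0.4882 0.1601 0.2971] rim 0.0002 yaw 100.5 F [ 1.6  3.9 -1.3] M [ 0.91 -0.37  0.15] 0.013 q7 -0.64
```

>>> arm_command(series=[0,0,0,0,0,0,0,0,0,0,0,0,0,0,0,0,0,0,0,0,0,0,0,0,0,0,0,0,0,0,0,0,0,0,0,0,0,0,0,0,0,0])

```text
time_s: 12.85
ee_pos: [0.488, 0.16, 0.2971]
eef_rot: [0.639, 0.769, -0.0, -0.0]
wrist_force: [-0.1, -0.1, 0.3]
finger_gap: 0.0839
gripper_force: 0.0
```

>>> arm_command(series=[0,0,0,-0.02,0,0,0,0,0,0,-0.05,0,0,0,0,0,0,-0.08,0,0,0,0,0,0,-0.1,0,0,0,0,0,0,-0.1,0,0,0,0,0,0,-0.1,0,0,0])

```text
time_s: 13.35
ee_pos: [0.4882, 0.16, 0.3981]
eef_rot: [0.639, 0.769, 0.001, 0.001]
wrist_force: [0.2, -1.0, 0.1]
finger_gap: 0.0852
gripper_force: 0.0
```

```bash
python3 - <<'E'
from st import *
ims=[]
for n in ("side","wrist"):
    im,p=cam(n); ims.append(im)
    for b in boxes_of("cap",n)[:4]: print(n,round(b['p'],2),w(p,np.array(b['centre'])).round(3))
ims[0]=cv2.resize(ims[0][115:265,100:300],(560,420),interpolation=cv2.INTER_CUBIC)
cv2.imwrite('pics/g.png',cv2.resize(np.hstack(ims),(800,300))[:,:,::-1])
E
```

```text
13.35 [0.4882 0.16   0.3981] rim 0.1012 yaw 100.5 F [ 0.2 -1.   0.1] M [-0.02  0.04 -0.03] 0.0852 q7 -0.53
side 0.94 [0.484 0.136 0.121]
side 0.92 [ 0.42  -0.052  0.035]
side 0.63 [ 0.329 -0.173  0.033]
wrist 0.84 [ 0.425 -0.027  0.025]
wrist 0.75 [0.489 0.161 0.117]
```

View pics/g.png

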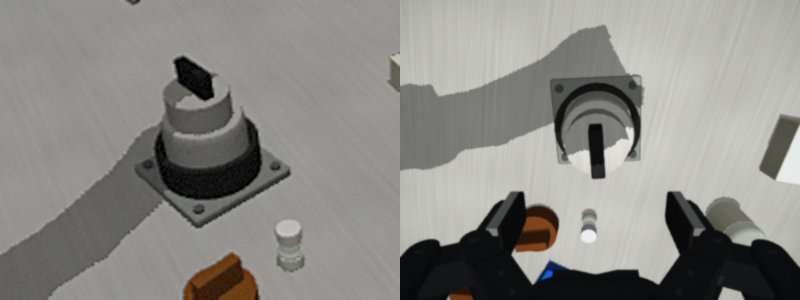

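The side view shows the cap upright and low on the neck, with its bar at about (193,77). The gripper is clear and the bystanders haven't moved. The height fell about 15 mm in all (14.5 expected), which confirms the cap is home.

```bash
python3 -c "
from cell import *
print(job_done())"
```

```text
the job is handed in; nothing more can be done
None
```

The steel cap is screwed home on the canister and let go, and the job is handed in at about 13.5 s; the hand-in returned no verdict. The home stop showed as torque growing to 0.46 N m and a total drop of about 15 mm (14.5 expected), and I left the bystanders alone.

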